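# Sanitise the shared headphones

### The arm

A 6-joint arm with a two-finger parallel gripper is mounted at the origin on the work surface. World frame = base frame: x ahead of the robot, y to its left, z up, the work surface at z = 0. Lengths are in m, angles in rad, forces in N, time in s.
With the tool pointing down it reaches from about 0.375 to 0.9 m from the base axis. Payload 3.1 kg.
Tool frame: the origin (TCP) lies midway between the tips of the shut fingers; the grasp point (between the pads) lies 19 mm behind it; z points along the fingers, y is the line along which they close (so a half turn about z gives the same grasp; the last joint's range is limited). The gripper opens to 87 mm and grips with 3 to 60 N. Pads are 19 mm wide; open, the fingers measure 117 mm over their backs; the gripper's body (75 mm by 190 mm) begins 51 mm behind the grasp point.
Start: joints at [0.986, 0.527, 1.433, -0, 1.181, -0.178], TCP at [0.247, 0.574, 0.223] pointing down, gripper open.
Joint ranges: [-3.08, 3.08], [-0.75, 2.2], [0.22, 2.44], [-1.43, 4.57], [0, 2.65], [-2.85, 2.85]. Speed limits (rad/s): [2.79, 2.79, 3.14, 3.14, 3.14, 3.14].

### API

Orientations are given as a unit quaternion [w, x, y, z].
In Python, from workcell import * gives the robot as it stands.
- The arm moves only by the tool send_rows, never from a script. Its argument "plan" is a list of rows, each a list of 7 numbers: the shift along the tool's x, y, z in cm, then the turn, a rotation vector about the tool's x, y, z in degrees, then the opening, from 0 (shut) to 1 (fully open). A call has 1 to 12 rows; each row shifts and turns the commanded pose from where the row before left it, along the tool's axes as they then stand; what a row does not reach is not made up. A row lasts 1/12 s, in which the tool goes at most 41.7 mm and 7.16 degrees, less where a joint would pass 70% of its speed; a pose out of reach is approached as far as the arm can. A call is refused whole if a number of a shift passes 4.17 or a number of a turn 7.16, either way. A call with a gripper value outside its range is refused whole. The fingers move at their own pace and stop on an object; "squeeze" is the grip in N (left out, the last holds). Time passes only in rows, so rows that do not move let the fingers close. It gives the time, the measured TCP pose, the force, the opening and the grip force at its end, in the units of the state.
- sense(): the state, without advancing time (a new reading comes with each control period).
- read_camera(name): name is "scene" or "top"; returns the picture (420x560x3 uint8, blue, green, red); there is no depth.
- calibration(name): a dict with "camera_matrix" (3x3 intrinsics, pixels), "world_to_cam" (4x4, takes a point from world to camera coordinates). Camera axes: x right, y down, z forward; pixel columns grow to the right and rows downward; lengths in m; the calibration is good to about 2 mm. A picture is of the moment at which its call begins. calibration takes no time and is no camera call.
- hand_in(): hands the job in; it is judged then, once.
The state is a dict: "time_s": time; "q": joint angles; "dq": joint speeds; "tau": joint torques, N m; "ee_pos": TCP position; "ee_rot": TCP orientation; "force": force on the tool from outside, world axes, zero at the start; "moment": the same for the moment, N m; "gripper_width": finger opening in m; "finger_force": force on a finger pad.
Only numpy, scipy, OpenCV 4.12 (cv2) and the standard library are available. Lean on these libraries where they do the work, as an engineer would, in place of code of your own. Each camera call takes 0.05 s, during which the arm holds its last target. There are 200 camera calls.

### The job

Hang the children's headphones over the drying rail, between the two blue bands, one ear cup on each side of the bar, lowering them on rather than dropping them, and let go. Then sanitise them: press the orange nozzle cap of the spray canister fully down for a moment, feeling for its height and pushing with no more than 40 N, and let it spring back up. Do not spray unless the headphones are hanging there, and leave the other toys where they are.

Things in the scene. Friction and masses are not known exactly. Their poses are not given: they have to be found in the camera images.
- headphones: Children's headphones (yellow plastic, blue padded crown), 0.13-0.25 kg, standing on their two ear cups on the table. Origin midway between the cups at their underside; x runs ear to ear, y along the band's width, z up; a half turn about z looks the same. 170 mm in x, 62 mm in y (the cups), 130 mm high; clear gap between the ear cushions 96 mm
- crown (a point): Centre of the underside of the headphones' padded crown, 108 mm above the headphones' origin, axes as theirs. The crown is a block 66 mm (x) by 28 mm (y), with a flat underside at 108 mm and top at 130 mm: grip it from above across the 28 mm, fingertips staying above the underside so that they clear the bar
- rail: Fixed drying rail: a steel bar 18 mm thick and 250 mm long along the rail's own y, its top 150 mm above the table, on two ash posts (236 mm apart, 155 mm high) over a base 100 x 270 x 12 mm. Origin: centre of the base's underside; x across the bar
- rail_mid (a point): Top of the bar at the middle of its length, axes as the rail's. Two blue bands round the bar have their inner edges 45 mm either side of this point
- bracket: Fixed grey clip bracket (base 100 x 100 x 12 mm) beside one end of the rail, holding a green spray canister 56 mm across, upright. The axis of the canister and its orange nozzle cap stands over the origin (centre of the base's underside); spout along +y. The clip may hold the canister at any height, not reported, but firmly
- spray_cap (a joint): Press depth (m) of the sprung orange nozzle cap (round, flat-topped, 36 mm across): 0 up, 0.012 fully down on its hard stop. Moves from about 5 N, reaches the stop at about 11 N, springs back by itself; over 40 N damages it. When up, its top is anywhere from 179 to 209 mm above the table: feel for it
- fire_engine: Bystander: red wooden fire engine, 150 x 72 x 91 mm; origin at the centre of its underside
- tea_pot: Bystander: stainless steel toy tea pot, 92 mm across, 88 mm high, spout and handle 140 mm overall; origin at the centre of its underside
- snow_globe: Bystander: glass snow globe on a wooden foot, 84 mm across, 99 mm high, fragile; origin at the centre of its underside
- rattle: Bystander: bamboo rattle lying on the table, 130 mm long, 40 mm high; origin at the centre of its underside
- wipes_tub: Bystander: white tub with a blue lid, 92 mm across, 144 mm high; origin at the centre of its underside
- stacking_cups: Bystander: tower of three stacking cups, 84 mm across, 108 mm high; origin at the centre of its underside

How it is judged:
By the outcome, as a careful person would: the job done as asked, in the order asked, and still so for the second after the job is handed in, with the robot touching nothing.
It also fails if it takes over 64 s, if anything falls off the work surface, if the arm or the gripper's body presses on something with over 40 N, if the wrist force passes 120 N, or if a joint passes its speed limit or range.

## Working session

There is one attempt and no reset: what is moved stays moved. The work goes in short steps, Python scripts to look and compute and a tool call to move; the robot and the scene stay as the last step left them, time stands still between calls to the robot, and variables do not carry over. Pictures are saved under pics/ and viewed, at most 10 in all, crops included, and the job is handed in when it is done.

Besides the shell and the picture viewer there is one more tool, called after "Emit:" as name([rows], argument=value, ...), one row to a line, values as JSON. send_rows: Moves the arm, as the interface text tells. Its arguments: {"type":"object","properties":{"plan":{"type":"array","items":{"type":"array","items":{"type":"number"}}},"squeeze":{"type":"number"}},"required":["plan"]}

```bash
ls; mkdir -p pics
python3 - <<'E'
from workcell import *
import cv2
for n in("scene","top"):
    cv2.imwrite(f"pics/{n}0.png",read_camera(n)); c=calibration(n); print(c["camera_matrix"].tolist(),c["world_to_cam"].round(4).tolist() if hasattr(c["world_to_cam"],'round') else c["world_to_cam"])
s=sense();print(s)
E
```

```text
pics
[[455.32431103485294, 0.0, 284.79211562805295], [0.0, 455.32431103485294, 207.8306207735352], [0.0, 0.0, 1.0]] [[0.7035, 0.7103, 0.0249, -0.4258], [0.4182, -0.3854, -0.8225, -0.1187], [-0.5746, 0.5891, -0.5681, 2.0263], [0.0, 0.0, 0.0, 1.0]]
[[530.4199950816037, 0.0, 279.83270471470536], [0.0, 530.4199950816037, 210.53056382176712], [0.0, 0.0, 1.0]] [[0.002, -1.0, 0.0061, 0.0327], [-0.9942, -0.0026, -0.1077, 0.5472], [0.1077, -0.0058, -0.9942, 1.7794], [0.0, 0.0, 0.0, 1.0]]
{'time_s': 0.1, 'q': array([ 9.85521287e-01,  5.28366094e-01,  1.43378760e+00,  1.80218726e-06,
        1.18141270e+00, -1.78494089e-01]), 'dq': array([ 0.0001972 , -0.00113509, -0.00275114,  0.00042071, -0.00183762,
        0.00015512]), 'tau': array([-3.00523752e-04, -4.40982556e+01, -1.77149552e+01,  6.34722551e-02,
        5.33532968e-02, -4.35218283e-05]), 'ee_pos': array([0.24687722, 0.57344513, 0.2216696 ]), 'ee_rot': array([-3.68548233e-04,  2.01991311e-01,  9.79386816e-01, -9.15464709e-04]), 'force': array([-0.05540931, -0.22011211, -0.56546692]), 'moment': array([0.03269694, 0.00656915, 0.07158342]), 'finger_force': 0.0, 'gripper_width': 0.08705202915732503}
```

View pics/top0.png

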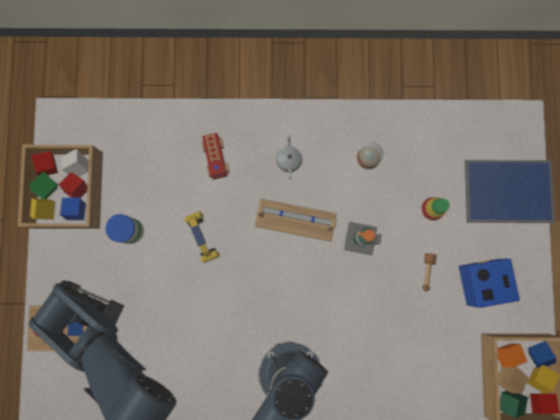

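View pics/scene0.png

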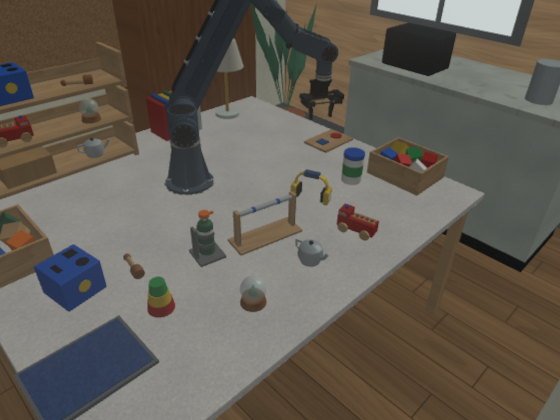

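Top view: headphones are near (202,237), the rail near (296,219) and the bracket near (362,238). I'll enlarge that strip.

Run:
```python
import cv2
i=cv2.imread("pics/top0.png")
cv2.imwrite("pics/c1.png",cv2.resize(i[195:270,180:240],None,fx=8,fy=8,interpolation=cv2.INTER_CUBIC))
cv2.imwrite("pics/c2.png",cv2.resize(i[190:265,250:383],None,fx=6,fy=6,interpolation=cv2.INTER_CUBIC))
```

```text
(no output)
```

View pics/c1.png

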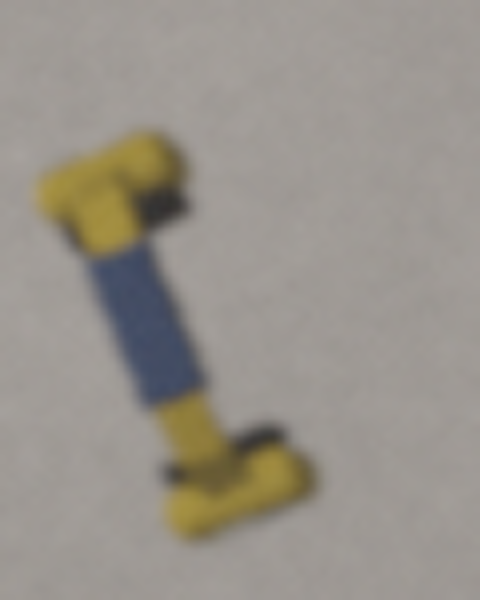

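View pics/c2.png

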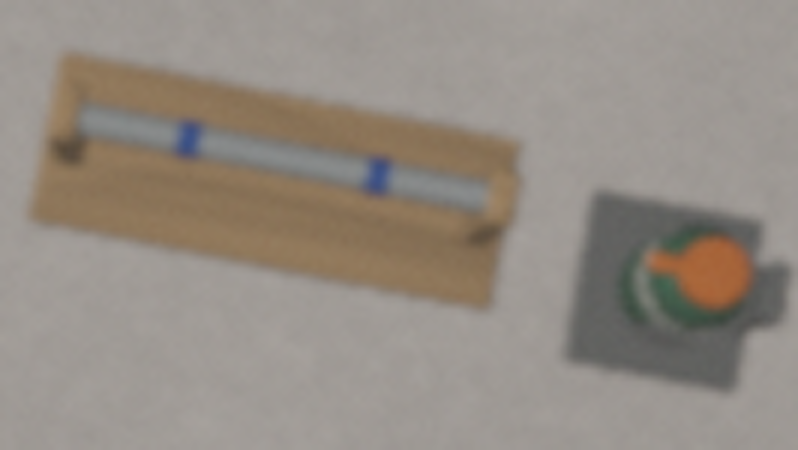

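c1: crown corners are at about (90,258), (150,240), (205,385), (145,408). c2: bands at (189,139) and (377,176), and I can read the base corners of the rail and bracket. The orange cap centre is at (715,273).

```bash
cat > h.py <<'E'
from workcell import *
import numpy as np
from scipy.spatial.transform import Rotation as R
def ray(name,uv,z):
    c=calibration(name);K=np.array(c["camera_matrix"]);T=np.array(c["world_to_cam"])
    uv=np.atleast_2d(uv).astype(float);d=np.c_[uv,np.ones(len(uv))]@np.linalg.inv(K).T@T[:3,:3]
    o=-T[:3,:3].T@T[:3,3]
    return o+d*((z-o[2])/d[:,2])[:,None]
def proj(name,P):
    c=calibration(name);K=np.array(c["camera_matrix"]);T=np.array(c["world_to_cam"])
    p=(np.atleast_2d(P)@T[:3,:3].T+T[:3,3])@K.T
    return p[:,:2]/p[:,2:]
def rot():
    q=sense()["ee_rot"];return R.from_quat([q[1],q[2],q[3],q[0]])
E
python3 - <<'E'
from h import *
f=lambda P,o,s:(np.array(P)+.5)/s-.5+o
np.set_printoptions(precision=4,suppress=True)
cr=ray("top",f([(90,258),(150,240),(205,385),(145,408)],(180,195),8),.130)
ax=cr[:2].mean(0)-cr[2:].mean(0);print("crown",cr.mean(0),np.degrees(np.arctan2(ax[1],ax[0])),np.linalg.norm(ax),np.linalg.norm(cr[0]-cr[1]))
cu=ray("top",f([(110,165),(240,493)],(180,195),8),.05);a=cu[0]-cu[1];print("cups",cu.mean(0),np.degrees(np.arctan2(a[1],a[0])))
b=ray("top",f([(189,139),(377,176)],(250,190),6),.145);a=b[0]-b[1];print("bands",b.mean(0),np.degrees(np.arctan2(a[1],a[0])),np.linalg.norm(a))
r=ray("top",f([(63,55),(520,142),(490,307),(32,220)],(250,190),6),.012);a=r[0]+r[3]-r[1]-r[2];print("base",r.mean(0),np.degrees(np.arctan2(a[1],a[0])),np.linalg.norm(a)/2)
k=ray("top",f([(597,190),(762,220),(735,390),(567,358)],(250,190),6),.012);a=k[0]+k[3]-k[1]-k[2];print("brk",k.mean(0),np.degrees(np.arctan2(a[1],a[0])),np.linalg.norm(a)/2)
for z in(.179,.194,.209):print("cap",ray("top",f([(715,273)],(250,190),6),z))
print(rot().as_matrix(), np.degrees(sense()["q"][-1]))
E
```

```text
crown [0.4571 0.2964 0.13  ] 21.36478084636887 0.06336159138551081 0.02497470898535916
cups [0.4597 0.2968 0.05  ] 22.490196047805036
bands [ 0.5178 -0.0193  0.145 ] 78.95674781447546 0.10177703306296468
base [ 0.5175 -0.0203  0.012 ] 79.33191134015128 0.26671123875803654
brk [ 0.4558 -0.2426  0.012 ] 79.56357154591231 0.09654136080957734
cap [[ 0.4548 -0.2422  0.179 ]]
cap [[ 0.4538 -0.2396  0.194 ]]
cap [[ 0.4529 -0.237   0.209 ]]
[[-0.9184  0.3957 -0.0011]
 [ 0.3957  0.9184 -0.0016]
 [ 0.0004 -0.0019 -1.    ]] -10.226957991864703
```

Emit:
send_rows([
  [-3.03,-1.71,0,0,0,0,1],
  [-3.03,-1.71,0,0,0,0,1],
  [-3.03,-1.71,0,0,0,0,1],
  [-3.03,-1.71,0,0,0,0,1],
  [-3.03,-1.71,0,0,0,0,1],
  [-3.03,-1.71,0,0,0,0,1],
  [-3.03,-1.71,0,0,0,0,1],
  [-3.03,-1.71,0,0,0,0,1],
  [-3.03,-1.71,0,0,0,0,1],
  [-3.03,-1.71,0,0,0,0,1],
  [0,0,0,0,0,0,1],
  [0,0,0,0,0,0,1],
])

```text
time_s: 1.1
ee_pos: [0.4588, 0.2955, 0.2222]
ee_rot: [-0.0, 0.204, 0.979, -0.0]
force: [-0.5, 0.8, -0.4]
gripper_width: 0.0871
finger_force: 0.0
```

Emit:
send_rows([
  [0,0,0,0,0,-6.5,1],
  [0,0,0,0,0,-6.5,1],
  [0,0,0,0,0,-6.5,1],
  [0,0,0,0,0,-6.5,1],
  [0,0,0,0,0,-6.5,1],
  [0,0,0,0,0,-6.5,1],
  [0,0,0,0,0,-6.3,1],
  [0,0,0,0,0,0,1],
  [0,0,0,0,0,0,1],
  [0,0,0,0,0,0,1],
])

```text
time_s: 1.93
ee_pos: [0.4571, 0.2977, 0.2224]
ee_rot: [-0.0, -0.19, 0.982, 0.0]
force: [-0.8, 0.1, 0.7]
gripper_width: 0.0873
finger_force: 0.0
```

```bash
cat > to.py <<'E'
from h import *
import sys
t=np.array(list(map(float,sys.argv[1:5])))  # world x y z, tool-y yaw deg
s=sense();M=rot().as_matrix();yaw=np.degrees(np.arctan2(M[1,1],M[0,1]))
print("pos",s["ee_pos"].round(4),"yaw",yaw.round(2),"tilt",M[:,2].round(4),"F",s["force"].round(2),"w",s["gripper_width"].round(4),s["finger_force"].round(1),"t",s["time_s"],"q",s["q"].round(2))
print("tool shift cm",(M.T@(t[:3]-s["ee_pos"])*100).round(2),"turn z",round(-(t[3]-yaw),2))
E
python3 to.py .458 .2965 .111 112
```

```text
Traceback (most recent call last):
  File "to.py", line 5, in <module>
    print("pos",s["ee_pos"].round(4),"yaw",yaw.round(2),"tilt",M[:,2].round(4),"F",s["force"].round(2),"w",s["gripper_width"].round(4),s["finger_force"].round(1),"t",s["time_s"],"q",s["q"].round(2))
                                                                                                           ^^^^^^^^^^^^^^^^^^^^^^^^
AttributeError: 'float' object has no attribute 'round'
```

```bash
sed -i 's/s\["gripper_width"\].round(4),s\["finger_force"\].round(1)/round(s["gripper_width"],4),round(s["finger_force"],1)/' to.py; python3 to.py .458 .2965 .111 112
```

```text
pos [0.4571 0.2977 0.2224] yaw 111.92 tilt [-6.e-04  0.e+00 -1.e+00] F [-0.79  0.07  0.67] w 0.0873 0.0 t 1.9333 q [ 0.37  0.42  1.63  0.    1.09 -1.58]
tool shift cm [-0.04 -0.14 11.14] turn z -0.08
```

Emit:
send_rows([
  [0,0,1.5,0,0,0,1],
  [0,0,1.5,0,0,0,1],
  [0,0,1.5,0,0,0,1],
  [0,0,1.5,0,0,0,1],
  [0,0,1.5,0,0,0,1],
  [0,0,1.2,0,0,0,1],
  [0,0,1.0,0,0,0,1],
  [0,0,0.8,0,0,0,1],
  [0,0,0,0,0,0,1],
  [0,0,0,0,0,0,1],
  [0,0,0,0,0,0,1],
])

```text
time_s: 2.85
ee_pos: [0.4583, 0.2973, 0.1181]
ee_rot: [0.001, -0.191, 0.982, 0.0]
force: [0.1, -0.3, -0.5]
gripper_width: 0.0869
finger_force: 0.0
```

```bash
python3 to.py .458 .2965 .111 112
python3 - <<'E'
from h import *
import cv2
a=read_camera("scene");
u,v=proj("scene",[[.458,.2965,.11]])[0].astype(int)
a=cv2.resize(a[v-50:v+50,u-50:u+50],None,fx=6,fy=6,interpolation=cv2.INTER_CUBIC)
cv2.imwrite("pics/g1.png",a)
E
```

```text
pos [0.4583 0.2973 0.1181] yaw 111.98 tilt [ 1.1e-03  4.0e-04 -1.0e+00] F [ 0.13 -0.3  -0.47] w 0.0869 0.0 t 2.85 q [ 0.37  0.57  1.73  0.    0.84 -1.58]
tool shift cm [ 0.06 -0.06  0.71] turn z -0.02
```

View pics/g1.png

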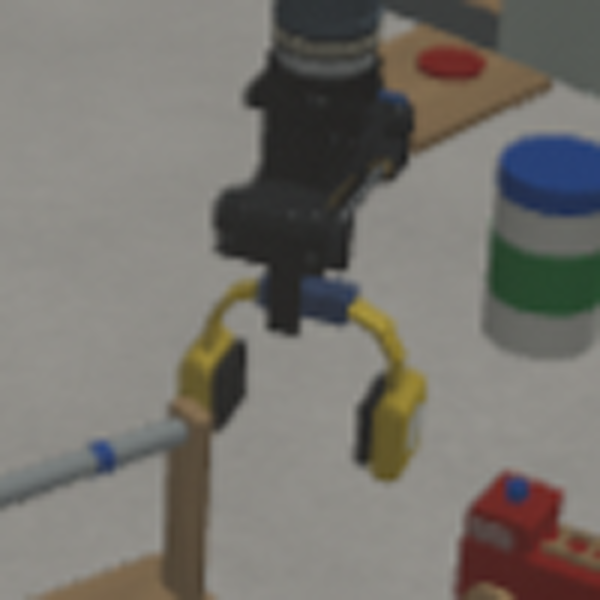

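The fingers straddle the blue crown: near finger at (285,300) in the crop, crown across (260–355, 300). I'll go down 6 mm and grip.

Emit:
send_rows([
  [0,0,0.6,0,0,0,1],
  [0,0,0,0,0,0,0.6],
  [0,0,0,0,0,0,0.4],
  [0,0,0,0,0,0,0.3],
  [0,0,0,0,0,0,0.2],
  [0,0,0,0,0,0,0],
  [0,0,0,0,0,0,0],
  [0,0,0,0,0,0,0],
  [0,0,0,0,0,0,0],
  [0,0,0,0,0,0,0],
], squeeze=30)

```text
time_s: 3.73
ee_pos: [0.4579, 0.2971, 0.1116]
ee_rot: [0.0, -0.191, 0.982, 0.0]
force: [0.2, 0.0, 0.2]
gripper_width: 0.0349
finger_force: 0.0
```

```bash
python3 to.py .458 .2965 .32 112
```

```text
pos [0.4579 0.2971 0.1116] yaw 111.99 tilt [ 1.e-04  0.e+00 -1.e+00] F [0.19 0.03 0.18] w 0.0349 0.0 t 3.7333 q [ 0.37  0.58  1.73 -0.    0.83 -1.58]
tool shift cm [ 1.000e-02 -6.000e-02 -2.084e+01] turn z -0.01
```

Still closing. After that I'll lift 21 cm.

Emit:
send_rows([
  [0,0,0,0,0,0,0],
  [0,0,0,0,0,0,0],
  [0,0,0,0,0,0,0],
  [0,0,0,0,0,0,0],
  [0,0,0,0,0,0,0],
])

```text
time_s: 4.15
ee_pos: [0.4578, 0.2971, 0.1115]
ee_rot: [-0.0, -0.191, 0.982, 0.0]
force: [0.6, -0.3, -1.2]
gripper_width: 0.0279
finger_force: 29.8
```

Emit:
send_rows([
  [0,0,-0.5,0,0,0,0],
  [0,0,-1,0,0,0,0],
  [0,0,-2,0,0,0,0],
  [0,0,-2.5,0,0,0,0],
  [0,0,-2.5,0,0,0,0],
  [0,0,-2.5,0,0,0,0],
  [0,0,-2.5,0,0,0,0],
  [0,0,-2.5,0,0,0,0],
  [0,0,-2.5,0,0,0,0],
  [0,0,-1.5,0,0,0,0],
  [0,0,-1,0,0,0,0],
  [0,0,0,0,0,0,0],
])

```text
time_s: 5.15
ee_pos: [0.4588, 0.2975, 0.3245]
ee_rot: [0.003, -0.191, 0.982, 0.0]
force: [0.5, 0.5, -1.5]
gripper_width: 0.028
finger_force: 29.8
```

Emit:
send_rows([
  [0,0,0,0,0,4.7,0],
  [0,0,0,0,0,4.7,0],
  [0,0,0,0,0,4.7,0],
  [0,0,0,0,0,4.7,0],
  [0,0,0,0,0,4.7,0],
  [0,0,0,0,0,4.7,0],
  [0,0,0,0,0,4.5,0],
  [0,0,0,0,0,0,0],
  [0,0,0,0,0,0,0],
  [0,0,0,0,0,0,0],
])

```text
time_s: 5.98
ee_pos: [0.4574, 0.2968, 0.3208]
ee_rot: [-0.001, 0.092, 0.996, -0.0]
force: [0.6, 0.5, -1.7]
gripper_width: 0.0279
finger_force: 29.8
```

```bash
python3 to.py .5177 -.02 .32 79.3
```

```text
pos [0.4574 0.2968 0.3208] yaw 79.39 tilt [-1.6e-03 -6.0e-04 -1.0e+00] F [ 0.57  0.46 -1.66] w 0.0279 29.8 t 5.9833 q [ 0.37  0.32  1.5  -0.    1.32 -1.01]
tool shift cm [-11.76 -30.03   0.09] turn z 0.09
```

Emit:
send_rows([
  [-0.5,-1.2,0,0,0,0,0],
  [-1,-2.6,0,0,0,0,0],
  [-1.1,-2.8,0,0,0,0,0],
  [-1.1,-2.8,0,0,0,0,0],
  [-1.1,-2.8,0,0,0,0,0],
  [-1.1,-2.8,0,0,0,0,0],
  [-1.1,-2.8,0,0,0,0,0],
  [-1.1,-2.8,0,0,0,0,0],
  [-1.1,-2.8,0,0,0,0,0],
  [-1.1,-2.8,0,0,0,0,0],
  [-1,-2.6,0,0,0,0,0],
  [-0.46,-1.23,0,0,0,0,0],
])

```text
time_s: 6.98
ee_pos: [0.518, -0.024, 0.3216]
ee_rot: [0.0, 0.094, 0.996, -0.001]
force: [-0.2, 0.5, -0.5]
gripper_width: 0.0275
finger_force: 29.8
```

Emit:
send_rows([
  [0,0,0,0,0,0,0],
  [0,0,0,0,0,0,0],
  [0,0,0,0,0,0,0],
])

```text
time_s: 7.23
ee_pos: [0.517, -0.019, 0.3214]
ee_rot: [-0.0, 0.093, 0.996, 0.0]
force: [-0.8, -0.6, -1.6]
gripper_width: 0.0277
finger_force: 29.8
```

```bash
python3 to.py .5177 -.02 .32 79.3
python3 - <<'E'
from h import *
import cv2
a=read_camera("scene")
u,v=proj("scene",[[.5177,-.02,.23]])[0].astype(int)
a=cv2.resize(a[max(0,v-55):v+55,u-60:u+60],None,fx=5,fy=5,interpolation=cv2.INTER_CUBIC)
cv2.imwrite("pics/g2.png",a)
E
```

```text
pos [ 0.517  -0.019   0.3214] yaw 79.32 tilt [-9.e-04  1.e-03 -1.e+00] F [-0.77 -0.63 -1.56] w 0.0277 29.8 t 7.2333 q [-0.25  0.27  1.57  0.    1.3  -1.64]
tool shift cm [-0.09 -0.08  0.14] turn z 0.02
```

View pics/g2.png

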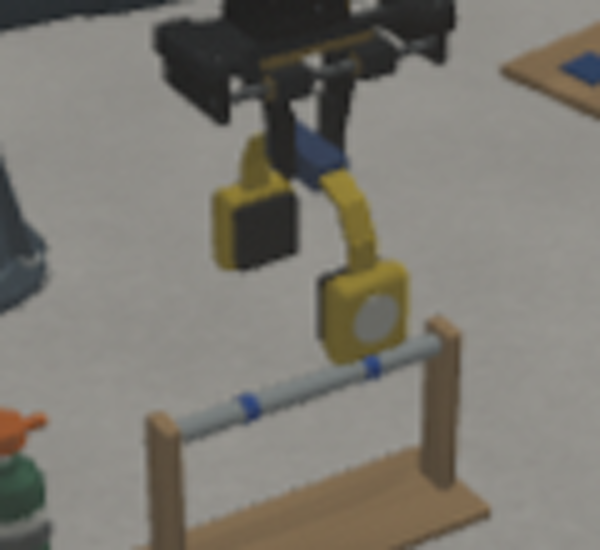

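The headphones are held level above the bar: cups at (255,225) and (365,312), with the bar between them in plan. I'll lower, slowing near contact.

Emit:
send_rows([
  [0,0,0.8,0,0,0,0],
  [0,0,1.5,0,0,0,0],
  [0,0,2,0,0,0,0],
  [0,0,2,0,0,0,0],
  [0,0,2,0,0,0,0],
  [0,0,2,0,0,0,0],
  [0,0,1.8,0,0,0,0],
  [0,0,1.4,0,0,0,0],
  [0,0,1.0,0,0,0,0],
  [0,0,0.8,0,0,0,0],
  [0,0,0,0,0,0,0],
  [0,0,0,0,0,0,0],
])

```text
time_s: 8.28
ee_pos: [0.5177, -0.0195, 0.1685]
ee_rot: [-0.0, 0.093, 0.996, 0.0]
force: [-0.9, -0.2, -1.1]
gripper_width: 0.0277
finger_force: 29.8
```

Emit:
send_rows([
  [0,0,0.2,0,0,0,0],
  [0,0,0.2,0,0,0,0],
  [0,0,0.2,0,0,0,0],
  [0,0,0.2,0,0,0,0],
  [0,0,0.2,0,0,0,0],
  [0,0,0,0,0,0,0],
  [0,0,0,0,0,0,0],
])

```text
time_s: 8.87
ee_pos: [0.5175, -0.0199, 0.1584]
ee_rot: [-0.0, 0.093, 0.996, 0.0]
force: [0.2, -0.2, -2.8]
gripper_width: 0.0279
finger_force: 29.8
```

```bash
python3 to.py .5177 -.02 .1535 79.3
```

```text
pos [ 0.5175 -0.0199  0.1584] yaw 79.29 tilt [-3.e-04  1.e-04 -1.e+00] F [ 0.16 -0.15 -2.8 ] w 0.0279 29.8 t 8.8667 q [-0.25  0.48  1.76  0.    0.9  -1.64]
tool shift cm [-0.02 -0.01  0.49] turn z -0.01
```

Emit:
send_rows([
  [0,0,0.1,0,0,0,0],
  [0,0,0.1,0,0,0,0],
  [0,0,0.1,0,0,0,0],
  [0,0,0.1,0,0,0,0],
  [0,0,0,0,0,0,0],
  [0,0,0,0,0,0,0],
])

```text
time_s: 9.37
ee_pos: [0.5176, -0.0198, 0.1545]
ee_rot: [-0.0, 0.093, 0.996, 0.0]
force: [-0.5, -1.1, -2.3]
gripper_width: 0.0277
finger_force: 29.8
```

Emit:
send_rows([
  [0,0,0.05,0,0,0,0],
  [0,0,0.05,0,0,0,0],
  [0,0,0,0,0,0,0],
  [0,0,0,0,0,0,0],
])

```text
time_s: 9.7
ee_pos: [0.5176, -0.0199, 0.1535]
ee_rot: [-0.0, 0.093, 0.996, -0.0]
force: [0.5, -0.3, -1.5]
gripper_width: 0.0276
finger_force: 29.8
```

Emit:
send_rows([
  [0,0,0.05,0,0,0,0],
  [0,0,0.05,0,0,0,0],
  [0,0,0,0,0,0,0],
  [0,0,0,0,0,0,0],
])

```text
time_s: 10.03
ee_pos: [0.5177, -0.0199, 0.153]
ee_rot: [0.0, 0.093, 0.996, -0.0]
force: [-0.8, 0.3, 4.1]
gripper_width: 0.0274
finger_force: 29.8
```

```bash
python3 to.py .5177 -.02 .1535 79.3
```

```text
pos [ 0.5177 -0.0199  0.153 ] yaw 79.3 tilt [ 5.e-04 -1.e-04 -1.e+00] F [-0.82  0.28  4.13] w 0.0274 29.8 t 10.0333 q [-0.25  0.49  1.77 -0.    0.89 -1.64]
tool shift cm [ 0.   -0.01 -0.05] turn z -0.0
```

Contact felt (+4 N). I'll release gently.

Emit:
send_rows([
  [0,0,-0.05,0,0,0,0],
  [0,0,0,0,0,0,0.35],
  [0,0,0,0,0,0,0.45],
  [0,0,0,0,0,0,0.55],
  [0,0,0,0,0,0,0.65],
  [0,0,0,0,0,0,0.65],
  [0,0,0,0,0,0,0.65],
  [0,0,0,0,0,0,0.65],
])

```text
time_s: 10.7
ee_pos: [0.5177, -0.0199, 0.153]
ee_rot: [0.0, 0.093, 0.996, -0.0]
force: [-1.2, 0.5, -0.1]
gripper_width: 0.0554
finger_force: 0.0
```

Emit:
send_rows([
  [0,0,-0.5,0,0,0,0.65],
  [0,0,-1,0,0,0,0.65],
  [0,0,-1,0,0,0,0.65],
  [0,0,-2,0,0,0,0.65],
  [0,0,-2.5,0,0,0,0.65],
  [0,0,-2.5,0,0,0,0.65],
  [0,0,-2,0,0,0,0.65],
  [0,0,-1,0,0,0,0.65],
  [0,0,0,0,0,0,0],
  [0,0,0,0,0,0,0],
  [0,0,0,0,0,0,0],
])

```text
time_s: 11.62
ee_pos: [0.5167, -0.0196, 0.2771]
ee_rot: [-0.001, 0.093, 0.996, 0.0]
force: [-0.1, -0.0, -0.7]
gripper_width: 0.0439
finger_force: 0.0
```

```bash
python3 to.py .4538 -.2396 .265 79.3
python3 - <<'E'
from h import *
import cv2
a=read_camera("scene")
u,v=proj("scene",[[.5,-.09,.12]])[0].astype(int)
a=cv2.resize(a[max(0,v-60):v+60,u-75:u+75],None,fx=5,fy=5,interpolation=cv2.INTER_CUBIC)
cv2.imwrite("pics/g3.png",a)
E
```

```text
pos [ 0.5167 -0.0196  0.2771] yaw 79.29 tilt [-2.3e-03  6.0e-04 -1.0e+00] F [-0.12 -0.03 -0.67] w 0.0439 0.0 t 11.6167 q [-0.25  0.32  1.63  0.    1.2  -1.64]
tool shift cm [  2.09 -22.78   1.21] turn z -0.01
```

View pics/g3.png

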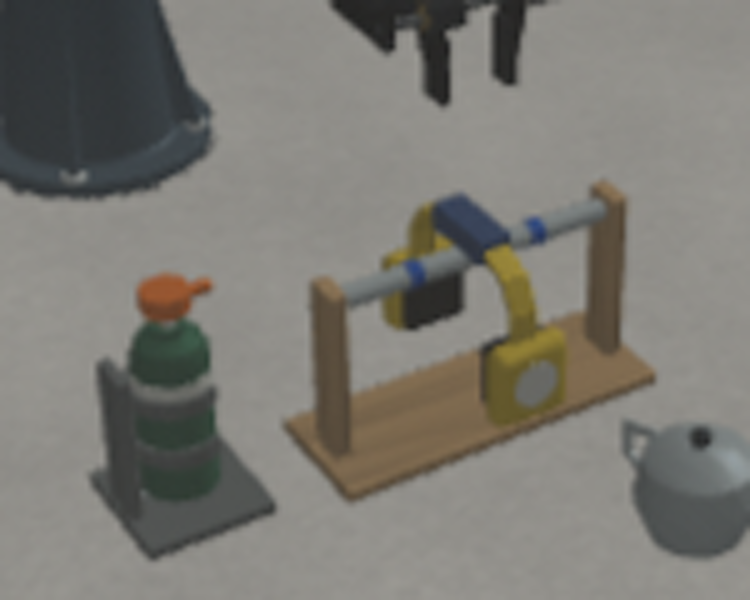

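The headphones hang between the bands: crown at (470,225), bands at (413,272) and (535,230), with one cup on each side. Next is the cap at (165,290).

Emit:
send_rows([
  [0.1,-1,0,0,0,0,0],
  [0.2,-2,0,0,0,0,0],
  [0.2,-2.5,0,0,0,0,0],
  [0.2,-2.5,0,0,0,0,0],
  [0.2,-2.5,0,0,0,0,0],
  [0.2,-2.5,0,0,0,0,0],
  [0.2,-2.5,0,0,0,0,0],
  [0.2,-2.5,0,0,0,0,0],
  [0.2,-2.3,0,0,0,0,0],
  [0.2,-1.6,0,0,0,0,0],
  [0.1,-0.9,0,0,0,0,0],
  [0,0,0,0,0,0,0],
])

```text
time_s: 12.67
ee_pos: [0.4547, -0.2421, 0.2772]
ee_rot: [-0.001, 0.095, 0.996, 0.0]
force: [0.5, 0.3, -0.8]
gripper_width: 0.0006
finger_force: 0.0
```

Emit:
send_rows([
  [0,0,1,0,0,0,0],
  [0,0,1.3,0,0,0,0],
  [0,0,1.3,0,0,0,0],
  [0,0,1,0,0,0,0],
  [0,0,0.6,0,0,0,0],
  [0,0,0,0,0,0,0],
  [0,0,0,0,0,0,0],
  [0,0,0,0,0,0,0],
])

```text
time_s: 13.33
ee_pos: [0.4561, -0.2402, 0.2265]
ee_rot: [0.0, 0.093, 0.996, -0.0]
force: [-0.6, 0.6, 1.2]
gripper_width: 0.0002
finger_force: 0.0
```

```bash
python3 to.py .4545 -.2405 .21 79.3
python3 - <<'E'
from h import *
import cv2
a=read_camera("scene")
u,v=proj("scene",[[.4545,-.2405,.2]])[0].astype(int);print(u,v)
a=cv2.resize(a[v-30:v+30,u-40:u+40],None,fx=10,fy=10,interpolation=cv2.INTER_CUBIC)
cv2.imwrite("pics/g4.png",a)
for z in(.18,.19,.2,.21):print(z,(proj("scene",[[.4545,-.2405,z]])[0]-[u-40,v-30])*10)
E
```

```text
pos [ 0.4561 -0.2402  0.2265] yaw 79.32 tilt [ 8.e-04 -7.e-04 -1.e+00] F [-0.6   0.55  1.19] w 0.0002 0.0 t 13.3333 q [-0.7   0.38  1.7   0.    1.06 -2.09]
tool shift cm [ 0.15 -0.06  1.65] turn z 0.02
202 207
0.18 [412.64603353 356.32051852]
0.19 [410.33896569 331.78768997]
0.2 [408.01453491 307.07022793]
0.21 [405.67254444 282.16604023]
```

View pics/g4.png

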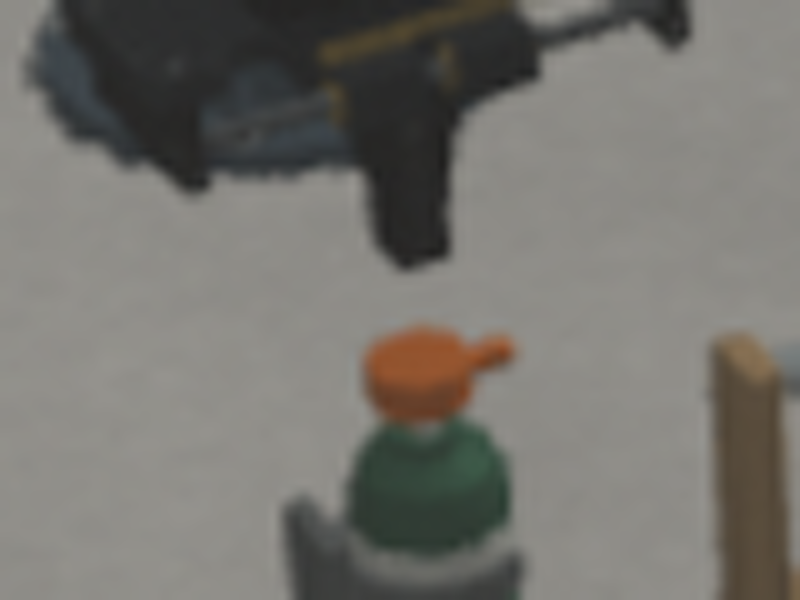

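The cap's top centre is at (420,355) in the crop, so its height is about 0.181 and the finger is over it. I'll come down near it, then feel.

Emit:
send_rows([
  [0.1,-0.2,0.5,0,0,0,0],
  [0,0,0.8,0,0,0,0],
  [0,0,0.8,0,0,0,0],
  [0,0,0.6,0,0,0,0],
  [0,0,0.4,0,0,0,0],
  [0,0,0.3,0,0,0,0],
  [0,0,0.2,0,0,0,0],
  [0,0,0,0,0,0,0],
  [0,0,0,0,0,0,0],
])

```text
time_s: 14.13
ee_pos: [0.4543, -0.242, 0.19]
ee_rot: [0.0, 0.093, 0.996, -0.0]
force: [1.0, -0.2, 0.7]
gripper_width: 0.0007
finger_force: 0.0
```

Emit:
send_rows([
  [0,0,0.1,0,0,0,0],
  [0,0,0.1,0,0,0,0],
  [0,0,0.1,0,0,0,0],
  [0,0,0,0,0,0,0],
])

```text
time_s: 14.47
ee_pos: [0.4542, -0.2419, 0.187]
ee_rot: [-0.0, 0.093, 0.996, 0.0]
force: [-0.5, -0.2, -0.1]
gripper_width: 0.0002
finger_force: 0.0
```

Emit:
send_rows([
  [0,0,0.1,0,0,0,0],
  [0,0,0.1,0,0,0,0],
  [0,0,0.1,0,0,0,0],
  [0,0,0,0,0,0,0],
])

```text
time_s: 14.8
ee_pos: [0.4543, -0.242, 0.1843]
ee_rot: [0.0, 0.093, 0.996, -0.0]
force: [-0.4, 1.2, 1.2]
gripper_width: 0.0006
finger_force: 0.7
```

Emit:
send_rows([
  [0,0,0.1,0,0,0,0],
  [0,0,0.1,0,0,0,0],
  [0,0,0,0,0,0,0],
])

```text
time_s: 15.05
ee_pos: [0.4543, -0.242, 0.1825]
ee_rot: [0.0, 0.093, 0.996, -0.0]
force: [-1.5, 0.3, 5.4]
gripper_width: 0.0004
finger_force: 2.8
```

Emit:
send_rows([
  [0,0,0.1,0,0,0,0],
  [0,0,0.1,0,0,0,0],
  [0,0,0,0,0,0,0],
])

```text
time_s: 15.3
ee_pos: [0.4543, -0.242, 0.1806]
ee_rot: [0.0, 0.093, 0.996, -0.0]
force: [-1.4, 0.9, 7.5]
gripper_width: 0.0005
finger_force: 3.3
```

Emit:
send_rows([
  [0,0,0.1,0,0,0,0],
  [0,0,0.1,0,0,0,0],
  [0,0,0,0,0,0,0],
])

```text
time_s: 15.55
ee_pos: [0.4543, -0.242, 0.1788]
ee_rot: [0.0, 0.093, 0.996, -0.0]
force: [-1.7, 0.7, 8.0]
gripper_width: 0.0004
finger_force: 3.8
```

Emit:
send_rows([
  [0,0,0.1,0,0,0,0],
  [0,0,0.1,0,0,0,0],
  [0,0,0.1,0,0,0,0],
  [0,0,0.1,0,0,0,0],
  [0,0,0.1,0,0,0,0],
  [0,0,0,0,0,0,0],
])

```text
time_s: 16.05
ee_pos: [0.4544, -0.242, 0.1741]
ee_rot: [0.0, 0.093, 0.996, -0.0]
force: [-1.7, 1.0, 10.1]
gripper_width: 0.0006
finger_force: 4.9
```

Emit:
send_rows([
  [0,0,0.1,0,0,0,0],
  [0,0,0,0,0,0,0],
])

```text
time_s: 16.22
ee_pos: [0.4544, -0.242, 0.1732]
ee_rot: [0.0, 0.093, 0.996, -0.0]
force: [-2.7, 1.5, 10.0]
gripper_width: 0.0005
finger_force: 5.2
```

Emit:
send_rows([
  [0,0,0.05,0,0,0,0],
  [0,0,0,0,0,0,0],
])

```text
time_s: 16.38
ee_pos: [0.4544, -0.242, 0.1728]
ee_rot: [0.0, 0.093, 0.996, -0.0]
force: [-3.4, 0.9, 11.0]
gripper_width: 0.0008
finger_force: 5.3
```

Emit:
send_rows([
  [0,0,0.05,0,0,0,0],
  [0,0,0,0,0,0,0],
])

```text
time_s: 16.55
ee_pos: [0.4543, -0.2421, 0.1723]
ee_rot: [0.0, 0.093, 0.996, -0.0]
force: [-2.4, 1.7, 10.6]
gripper_width: 0.0004
finger_force: 5.4
```

Emit:
send_rows([
  [0,0,0.05,0,0,0,0],
  [0,0,0,0,0,0,0],
])

```text
time_s: 16.72
ee_pos: [0.4544, -0.2421, 0.1722]
ee_rot: [0.0, 0.093, 0.996, -0.0]
force: [-3.2, 1.4, 12.7]
gripper_width: 0.0004
finger_force: 6.5
```

Emit:
send_rows([
  [0,0,0.05,0,0,0,0],
  [0,0,0,0,0,0,0],
  [0,0,0,0,0,0,0],
  [0,0,0,0,0,0,0],
])

```text
time_s: 17.05
ee_pos: [0.4544, -0.2421, 0.1722]
ee_rot: [0.0, 0.093, 0.996, -0.0]
force: [-3.6, 2.5, 16.6]
gripper_width: 0.0003
finger_force: 8.0
```

On the hard stop at about 17 N, with the height no longer changing. I'll hold briefly, then retreat.

Emit:
send_rows([
  [0,0,0,0,0,0,0],
  [0,0,0,0,0,0,0],
  [0,0,0,0,0,0,0],
  [0,0,0,0,0,0,0],
  [0,0,0,0,0,0,0],
  [0,0,0,0,0,0,0],
])

```text
time_s: 17.55
ee_pos: [0.4544, -0.2421, 0.1722]
ee_rot: [0.001, 0.093, 0.996, -0.0]
force: [-3.1, 2.5, 15.3]
gripper_width: 0.0007
finger_force: 8.0
```

Emit:
send_rows([
  [0,0,-0.4,0,0,0,0],
  [0,0,-0.5,0,0,0,0],
  [0,0,-0.5,0,0,0,0],
  [0,0,-1,0,0,0,0],
  [0,0,-2,0,0,0,0],
  [0,0,-2,0,0,0,0],
  [0,0,-2,0,0,0,0],
  [0,0,-1,0,0,0,0],
  [0,0,0,0,0,0,0],
  [0,0,0,0,0,0,0],
])

```text
time_s: 18.38
ee_pos: [0.4542, -0.2419, 0.264]
ee_rot: [0.0, 0.093, 0.996, -0.0]
force: [-1.1, 0.5, -0.2]
gripper_width: 0.0005
finger_force: 0.0
```

Run:
```python
from h import *
import cv2
a=read_camera("scene")
u,v=proj("scene",[[.5,-.09,.12]])[0].astype(int)
cv2.imwrite("pics/g5.png",cv2.resize(a[max(0,v-60):v+60,u-75:u+75],None,fx=5,fy=5,interpolation=cv2.INTER_CUBIC))
s=sense();print(s["ee_pos"],s["force"],s["time_s"])
```

```text
[ 0.45374455 -0.24152961  0.26322079] [-0.29397635  0.37480914 -0.01783648] 18.4333
```

View pics/g5.png

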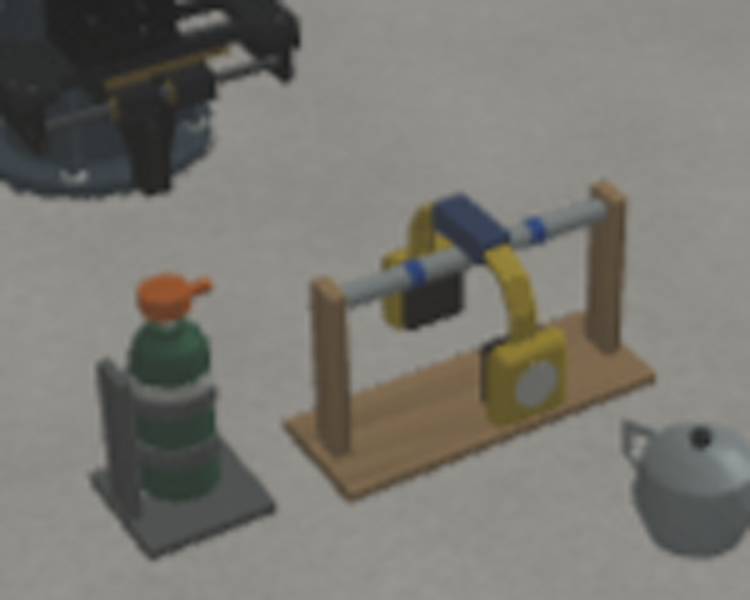

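The cap is back up at (165,290), the headphones still hang at (470,225), and the robot is clear of everything.

```bash
python3 -c "
from workcell import *
print(hand_in())"
```

```text
the job is handed in; nothing more can be done
None
```

The headphones hang over the rail between the blue bands, the nozzle cap was pressed to its stop at about 17 N and sprang back up, and the job was handed in at about 18 s of the 64 s allowed.

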